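# Snap the column heater's flap shut and lock its fastener

## Task

The flap on top of the column heater has been left standing open: tip it over past its snap point so that it springs fully shut. Then turn the black wing fastener on the flap until it lines up with the slot underneath (wing in line with the two dark marks on the flap) and push it in until it is fully home. Leave the bottles, tools and other things on the bench where they are.

Things in the scene. Friction and masses are not known exactly. Their poses are not given: they have to be found in the camera images.
- heater: Column heater, a pale grey box fixed to the bench, 260 (x) x 190 (y) x 87 mm high. Origin: centre of its underside, on the bench; z up. An open well in its top (160 x 112 mm) is what the flap covers. Its feet and housing do not move.
- flap (a joint): Angle of the flap, rad: 0 = open stop, leaning 20 degrees beyond upright towards the heater's +y, where it starts; 1.92 = shut, level on the heater. Over-centre spring: up to about 0.75 it is driven back to the open stop, beyond that it springs shut; no catch. Tipping it from the open stop takes about 0.4 N m (4 N at 100 mm from the hinge), falling to nothing at the snap point.
- flap_hinge (a point): Middle of the flap's hinge line, at (0, 60, 92) mm in the heater's frame; the hinge line runs along the heater's x. The point turns with the flap: its x axis along the hinge, its -y axis from the hinge to the free edge, its z axis square to the flap on the outer face (up when shut; turned towards the heater's +y when open).
- flap_edge (a point): Middle of the free edge of the flap, 128 mm from the hinge line. The flap is an aluminium plate 180 mm wide along the hinge and 8 mm thick (this point is at half thickness); axes as flap_hinge. It stands about 212 mm over the bench when open, 216 at most on the way.
- fastener_turn (a joint): Turning angle of the wing fastener in rad, counter-clockwise as seen on the flap's outer face; turns from -0.35 to 3.49 with light friction (0.04 N m) and stays where left. At 0 and at 3.14 the wing is parallel to the hinge line and lined up with the slot, either will do; it starts between 0.5 and 2.64. It enters the slot only within about 0.15 rad of these.
- fastener_push (a joint): How far the fastener is pushed in, in m: 0 = out (start), 0.010 = home. It slides stiffly (5 N) and stays where left; it may creep in by 1 or 2 mm when the flap snaps shut. With the flap shut and the wing not lined up it is stopped at about 0.003.
- wing (a point): Centre of the fastener's wing, a black bar 60 x 14 mm, 28 mm high; x along the bar, z out of the flap. Over a black disc 40 mm across, on the flap's outer face, mid-width, 100 mm from the hinge. Flap shut and fastener out: bar 112 to 140 mm, flap's face 96 mm over the bench (bar 10 mm lower when home). Two dark dashes beside the disc show how it must point.
- bottle_tall: Amber bottle, 76 mm across, 160 mm tall; origin under its centre. Leave alone.
- bottle_short: Amber bottle, 60 mm across, 100 mm tall; origin under its centre. Leave alone.
- column: Steel chromatography column lying on the bench, 164 mm long, 18 mm thick; origin under its centre. Leave alone.
- wrench: Steel wrench lying on the bench, 150 mm long. Leave alone.
- vial_tray: White tray of vials, 140 x 100 mm, 43 mm high. Leave alone.
- beaker: Glass beaker, 70 mm across, 90 mm tall. Leave alone.
- screwdriver: Screwdriver lying on the bench, 170 mm long. Leave alone.

How it is judged (in metres and radians):
On the way, in this order (a step that is already met when the one before it is completed fails the run):
1. the flap has sprung shut, with the fastener still out (value of joint flap above 1.87 rad and value of joint fastener_push below 0.004 m), for 0.2 s.
2. the fastener is lined up with its slot and pushed home (value of joint flap above 1.87 rad and value of joint fastener_push above 0.008 m and (value of joint fastener_turn between -0.2 and 0.2 rad or value of joint fastener_turn between 2.94 and 3.34 rad)), for 0.2 s.
At the end, for the whole second after the job is handed in: The flap is shut (within 0.05 rad of its stop), the fastener is lined up with the slot (within 0.2 rad) and in by more than 8 of its 10 mm, and no other thing has moved by 30 mm or more (all of step 2 and distance of each of bottle_tall, bottle_short, column, wrench, vial_tray, beaker, screwdriver from where it was at the start of the episode below 0.03 m); the robot touches nothing.
It fails at once if something else on the bench is shoved 30 mm or more, or knocked over (distance of any of bottle_tall, bottle_short, column, wrench, vial_tray, beaker, screwdriver from where it was at the start of the episode above 0.03 m or angle between any of bottle_tall, bottle_short, beaker, vial_tray's own z axis and vertical above 0.5 rad).
It also fails if it takes over 48 s, if anything falls off the work surface, if the arm or the gripper's body presses on something with over 40 N, if the wrist force passes 120 N, or if a joint passes its speed limit or range.

## Robot

A 6-joint arm with a two-finger parallel gripper is mounted at the origin on the work surface. World frame = base frame: x ahead of the robot, y to its left, z up, the work surface at z = 0. Lengths are in mm, angles in rad, forces in N, time in s.
With the tool pointing down it reaches from about 275 to 750 mm from the base axis. Payload 10.2 kg.
Tool frame: the origin (TCP) lies midway between the tips of the shut fingers; the grasp point (between the pads) lies 19 mm behind it; z points along the fingers, y is the direction in which the jaws open and shut (so a half turn about z gives the same grasp; the last joint's range is limited). The gripper opens to 85 mm and grips with 20 to 120 N. Pads are 22 mm wide; open, the fingers measure 114 mm over their backs; the gripper's body (76 mm by 85 mm) begins 54 mm behind the grasp point. The pads swing forward as they close: fully open they stand 13 mm farther back than shut.
Start: joints at [-1.475, 0.313, 1.498, -0, 1.331, -0.223], TCP at [164.536, -498.557, 231.294] pointing down, gripper open.
Joint ranges: [-2.94, 2.94], [-0.97, 2.17], [0.19, 2.56], [-1.23, 4.37], [0.02, 3.11], [-2.88, 2.88]. Speed limits (rad/s): [2.39, 2.39, 3.01, 3.14, 3.14, 3.14].

## Interface

Orientations are given as a unit quaternion [w, x, y, z].
In Python, from rig import ctrl gives the robot as it stands.
- The arm moves only by the tool carry_out, never from a script. Its argument "plan" is a list of rows, each a list of 3 entries, a list of its own where there are three numbers: the finger opening in mm, from 0 to 85.4, then the shift along the tool's x, y, z in mm, then the turn, a rotation vector about the tool's x, y, z in units of 6 degrees (1.0 is 6 degrees). In form: [[grip, [x, y, z], [ax, ay, az]], ...]. A call has 1 to 20 rows; each row shifts and turns the commanded pose from where the row before left it, along the tool's axes as they then stand; what a row does not reach is not made up. A row lasts 1/12 s, in which the tool goes at most 41.7 mm and 7.16 degrees, less where a joint would pass 70% of its speed; a pose out of reach is approached as far as the arm can. A call with a gripper value outside its range is refused whole. The fingers move at their own pace and stop on an object; "grip_force" is the grip in N (left out, the last holds). Time passes only in rows, so rows that do not move let the fingers close. It gives the time, the measured TCP pose, the force and the opening at its end, in the units of the state.
- ctrl.sense(): the state, without advancing time (a new reading comes with each control period).
- ctrl.capture(name): name is "scene" or "top"; returns a dict with "color" (480x640x3 uint8, blue, green, red), "range_z" (480x640 float32, mm along the optical axis (not along the pixel's ray), 0 where there is no reading), "fx", "fy", "cx", "cy" (pixels), "dist_coeffs" ([k1, k2, p1, p2, k3] as OpenCV has them; the pictures are not rectified), "cam_to_world" (4x4, takes a point from camera to world coordinates). Camera axes: x right, y up, looking along -z (the intrinsics and any distortion apply to the point x, -y, -z); pixel columns grow to the right and rows downward; lengths in mm; the calibration is good to about 2 mm. A picture is of the moment at which its call begins.
- ctrl.finish_job(): hands the job in, once; it reports no verdict.
The state is a dict: "time_s": time; "joints": joint angles; "dq": joint speeds; "tau": joint torques, N m; "eef_pos": TCP position; "ee_rot": TCP orientation; "force": force on the tool from outside, world axes, zero at the start; "wrist_torque": the same for the moment, N m; "grip_width": opening from 0.0 (shut) to 1.0 (fully open).
Only numpy, scipy, OpenCV 4.12 (cv2) and the standard library are available. Lean on these libraries where they do the work, as an engineer would, in place of code of your own. Each camera call takes 0.05 s, during which the arm holds its last target.

## Working session

There is one attempt and no reset: what is moved stays moved. The work goes in short steps, Python scripts to look and compute and a tool call to move; the robot and the scene stay as the last step left them, time stands still between calls to the robot, and variables do not carry over. Pictures are saved under pics/ and viewed, and the job is handed in when it is done.

Besides the shell and the picture viewer there is one more tool, called as name(argument=value, ...) on one line, values as JSON. carry_out: Moves the arm, as the interface text tells. Its arguments: {"type":"object","properties":{"plan":{"type":"array"},"grip_force":{"type":"number"}},"required":["plan"]}

```bash
ls; mkdir -p pics; python3 - <<'E'
from rig import ctrl
import cv2,numpy as np,pickle
s=ctrl.sense();print(s)
for n in("scene","top"):
    d=ctrl.capture(n);pickle.dump(d,open(f'{n}0.pkl','wb'));cv2.imwrite(f'pics/{n}0.png',d['color'])
    print(n,d['fx'],d['fy'],d['cx'],d['cy'],d['dist_coeffs'],np.round(d['cam_to_world'],3))
E
```

```text
pics
{'time_s': 0.0, 'joints': array([-1.47539423e+00,  3.13491512e-01,  1.49841503e+00,  2.34988916e-05,
        1.33100600e+00, -2.23380974e-01]), 'dq': array([ 4.19750863e-05,  1.36317914e-03,  3.93206030e-04, -1.21982338e-03,
        8.00059989e-04, -7.36820980e-04]), 'tau': array([ 7.87811259e-04, -4.12267685e+01, -2.59743029e+01, -1.25817155e-04,
        4.01416677e-03, -1.75154815e-05]), 'eef_pos': array([ 164.52028297, -498.29520966,  230.72213653]), 'ee_rot': array([-6.57867218e-04,  9.87324269e-01,  1.58714686e-01,  5.35889325e-05]), 'force': array([-0.48782446,  0.14754028,  0.36015758]), 'wrist_torque': array([ 0.0265934 , -0.02278928, -0.00569016]), 'grip_width': 1.000011836901349}
scene 483.0315042602583 483.0315042602583 316.91792479154435 244.0148409923926 [0.01619321 0.         0.         0.         0.        ] [[ 6.550000e-01 -5.420000e-01  5.270000e-01  1.352399e+03]
 [ 7.560000e-01  4.520000e-01 -4.730000e-01 -6.884410e+02]
 [ 1.800000e-02  7.080000e-01  7.060000e-01  1.204336e+03]
 [ 0.000000e+00  0.000000e+00  0.000000e+00  1.000000e+00]]
top 459.573332238448 459.573332238448 320.70693517802636 236.20240429513507 [-0.00271523  0.          0.          0.          0.        ] [[ 2.000000e-03  9.860000e-01 -1.640000e-01  4.025920e+02]
 [-1.000000e+00 -1.000000e-03 -1.800000e-02 -1.436800e+01]
 [-1.800000e-02  1.640000e-01  9.860000e-01  1.280284e+03]
 [ 0.000000e+00  0.000000e+00  0.000000e+00  1.000000e+00]]
```

View pics/scene0.png

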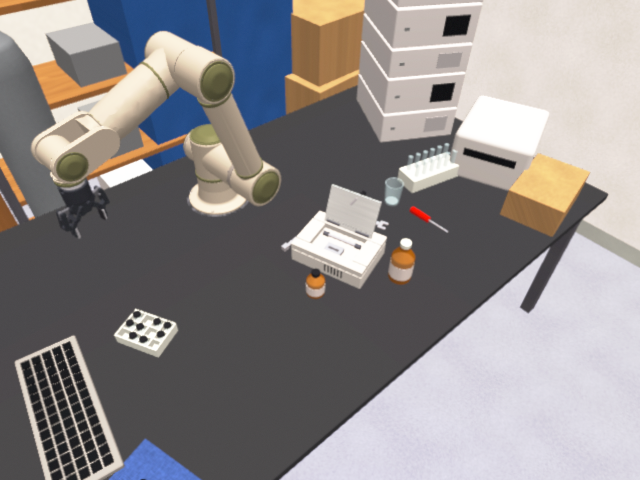

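View pics/top0.png

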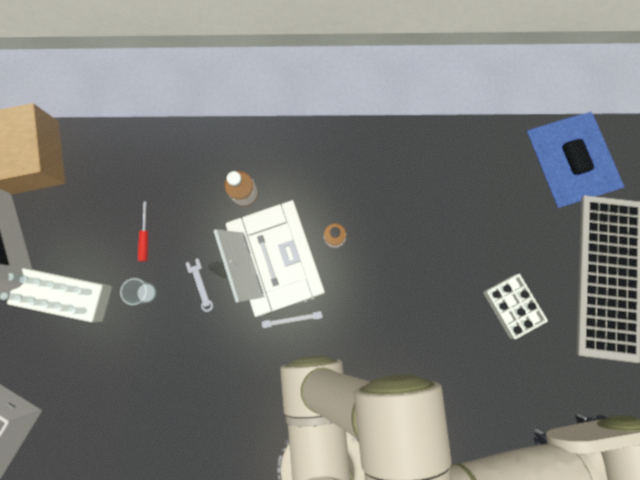

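Scene view: heater at about (340,245) with the flap standing behind it. Top view: heater at (275,258), flap at (238,265) leaning left, column at (292,319), wrench at (200,285), bottles at (240,187) and (335,235). Next I'll measure them.

```bash
cat > h.py <<'E'
import numpy as np,cv2,pickle
def pts(d):
    K=np.array([[d['fx'],0,d['cx']],[0,d['fy'],d['cy']],[0,0,1]])
    v,u=np.mgrid[0:480,0:640]
    n=cv2.undistortPoints(np.stack([u,v],-1).reshape(-1,1,2).astype(float),K,np.array(d['dist_coeffs'])).reshape(480,640,2)
    r=d['range_z'].astype(float)
    c=np.stack([n[...,0]*r,-n[...,1]*r,-r,np.ones_like(r)],-1)
    P=(c@np.array(d['cam_to_world']).T)[...,:3]; P[r<=0]=np.nan
    return P
def ray(d,u,v,z):
    K=np.array([[d['fx'],0,d['cx']],[0,d['fy'],d['cy']],[0,0,1]])
    n=cv2.undistortPoints(np.array([[[u,v]]],float),K,np.array(d['dist_coeffs'])).ravel()
    T=np.array(d['cam_to_world']); w=T[:3,:3]@[n[0],-n[1],-1]; o=T[:3,3]
    return o+w*(z-o[2])/w[2]
E
python3 - <<'E'
from h import *
for n in("top","scene"):
    d=pickle.load(open(n+'0.pkl','rb'));P=pts(d)
    m=(P[...,2]>78)&(P[...,2]<96)&(abs(P[...,0]-400)<250)&(abs(P[...,1]-80)<220)
    print(n,m.sum(), np.nanmedian(P[m],0))
    m8=m.astype(np.uint8)
    k,l,st,ce=cv2.connectedComponentsWithStats(m8)
    for i in range(1,k):
        if st[i,4]>40:
            q=P[l==i]; print(st[i],np.round(q.mean(0)),np.round(np.percentile(q[:,2],[5,50,95]),1))
            print(cv2.minAreaRect(q[:,:2].astype(np.float32)))
    # flap
    m=(P[...,2]>110)&(P[...,2]<225)&(abs(P[...,0]-400)<250)&(abs(P[...,1]-80)<250)
    k,l,st,ce=cv2.connectedComponentsWithStats(m.astype(np.uint8))
    for i in range(1,k):
        if st[i,4]>30:
            q=P[l==i]; print('high',st[i],np.round(q.mean(0)),np.round(np.nanmin(q,0)),np.round(np.nanmax(q,0)))
d=pickle.load(open('top0.pkl','rb'))
c=d['color'][160:350,110:370];cv2.imwrite('pics/topz.png',cv2.resize(c,None,fx=3,fy=3,interpolation=cv2.INTER_CUBIC))
d=pickle.load(open('scene0.pkl','rb'))
c=d['color'][160:310,260:440];cv2.imwrite('pics/scz.png',cv2.resize(c,None,fx=4,fy=4,interpolation=cv2.INTER_CUBIC))
E
```

```text
top 3289 [524.79031515  98.6873902   86.6163861 ]
[ 226  218   98   99 3209] [526. 110.  86.] [80.5 86.7 91.1]
((545.8333740234375, 130.30323791503906), (260.5595703125, 189.977294921875), 19.14200210571289)
high [ 208  230   53   73 2025] [515. 214. 172.] [427. 160. 110.] [608. 274. 218.]
high [280 356  63  18 155] [295.  17. 210.] [270. -44. 176.] [306.  96. 225.]
scene 1672 [542.99883945  96.61533818  85.54395511]
[ 291  212   95   57 1582] [536. 112.  86.] [79.9 85.6 91.7]
((548.6987915039062, 125.99867248535156), (261.47021484375, 198.2294921875), 18.933889389038086)
[310 272  10   9  42] [621. -37.  87.] [78.5 87.3 94.6]
((618.8895263671875, -36.9881706237793), (29.559465408325195, 18.327238082885742), 33.4996337890625)
high [222 170  59  37 824] [273.  -3. 193.] [151. -52. 131.] [310.  97. 225.]
high [ 325  184   56   50 1685] [524. 209. 165.] [429. 156. 110.] [613. 275. 217.]
```

View pics/topz.png

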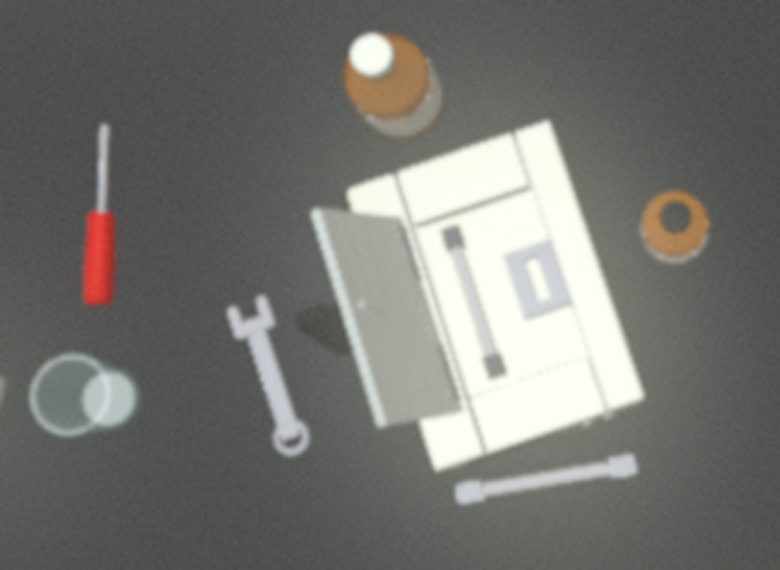

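View pics/scz.png

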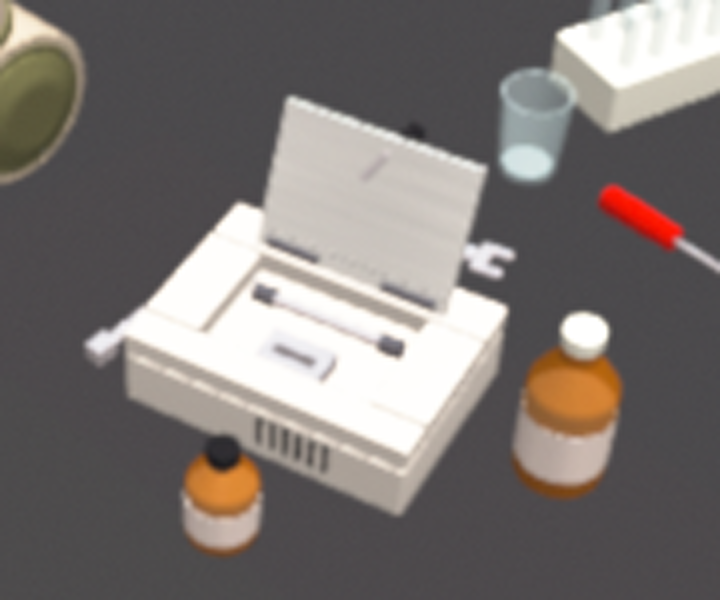

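```bash
cat >> h.py <<'E'
from scipy.spatial.transform import Rotation as R
A=np.deg2rad(19.1); C=np.array([546.5,129.5,0]); 
XH=np.array([np.cos(A),np.sin(A),0]); YH=np.array([-np.sin(A),np.cos(A),0])
def heat(x,y,z): return C+XH*x+YH*y+np.array([0,0,z])
def inh(p): q=np.array(p)-C; return np.array([q@XH,q@YH,q[2]])
def tool(s,target):
    w,x,y,z=s['ee_rot']; r=R.from_quat([x,y,z,w])
    M=r.as_matrix()
    print('toolx yaw deg',np.rad2deg(np.arctan2(M[1,0],M[0,0])),'z',M[:,2].round(4))
    print('shift in tool axes',(M.T@(np.array(target)-s['eef_pos'])).round(1))
E
python3 - <<'E'
from h import *
from rig import ctrl
s=ctrl.sense(); 
print(heat(-62,60+100,290)); tool(s,heat(-62,160,290)); 
d=pickle.load(open('top0.pkl','rb'));P=pts(d)
m=(P[...,2]>100)&(P[...,2]<230)
q=P[m]; h=(q-C)@np.stack([XH,YH,[0,0,1]],1)
k=(abs(h[:,0])<150)&(h[:,1]>30)&(h[:,1]<160)
h=h[k]; 
for z0 in range(100,220,15):
    b=h[(h[:,2]>=z0)&(h[:,2]<z0+15)]
    print(z0,len(b),np.percentile(b,[2,50,98],axis=0).round(0).tolist())
d2=pickle.load(open('scene0.pkl','rb'));print(inh(ray(d,240,180,160)))
E
```

```text
[435.55830361 260.40431621 290.        ]
toolx yaw deg 18.265533661283545 z [-1.0e-04  1.1e-03 -1.0e+00]
shift in tool axes [ 495.2 -635.6  -58.4]
100 176 [[-88.0, 59.0, 100.0], [-1.0, 63.0, 108.0], [85.0, 66.0, 115.0]]
115 215 [[-87.0, 64.0, 115.0], [-9.0, 68.0, 122.0], [85.0, 71.0, 130.0]]
130 217 [[-89.0, 70.0, 131.0], [-2.0, 74.0, 138.0], [82.0, 77.0, 145.0]]
145 236 [[-88.0, 75.0, 145.0], [-10.0, 79.0, 153.0], [85.0, 129.0, 160.0]]
160 251 [[-87.0, 81.0, 160.0], [-10.0, 85.0, 167.0], [84.0, 133.0, 175.0]]
175 289 [[-88.0, 84.0, 175.0], [-4.0, 90.0, 183.0], [86.0, 139.0, 190.0]]
190 391 [[-86.0, 90.0, 190.0], [4.0, 97.0, 198.0], [81.0, 145.0, 205.0]]
205 363 [[-87.0, 97.0, 205.0], [-3.0, 102.0, 211.0], [85.0, 108.0, 216.0]]
[203.10940964  15.10090067 160.        ]
```

carry_out(plan=[[0, [24.8, -31.8, -9.7], [0, 0, -0.14]], [0, [24.8, -31.8, -9.7], [0, 0, 0]], [0, [24.8, -31.8, -9.7], [0, 0, 0]], [0, [24.8, -31.8, -9.7], [0, 0, 0]], [0, [24.8, -31.8, -9.7], [0, 0, 0]], [0, [24.8, -31.8, -9.7], [0, 0, 0]], [0, [24.8, -31.8, 0], [0, 0, 0]], [0, [24.8, -31.8, 0], [0, 0, 0]], [0, [24.8, -31.8, 0], [0, 0, 0]], [0, [24.8, -31.8, 0], [0, 0, 0]], [0, [24.8, -31.8, 0], [0, 0, 0]], [0, [24.8, -31.8, 0], [0, 0, 0]], [0, [24.8, -31.8, 0], [0, 0, 0]], [0, [24.8, -31.8, 0], [0, 0, 0]], [0, [24.8, -31.8, 0], [0, 0, 0]], [0, [24.8, -31.8, 0], [0, 0, 0]], [0, [24.8, -31.8, 0], [0, 0, 0]], [0, [24.8, -31.8, 0], [0, 0, 0]], [0, [24.8, -31.8, 0], [0, 0, 0]], [0, [24.8, -31.8, 0], [0, 0, 0]]])

```text
time_s: 1.77
eef_pos: [425.6, 266.8, 289.1]
ee_rot: [0.0, 0.986, 0.166, -0.0]
force: [0.8, -1.8, -0.3]
grip_width: 0.001
```

```bash
python3 - <<'E'
from h import *
from rig import ctrl
s=ctrl.sense(); print(s['time_s'],s['joints'].round(2),inh(s['eef_pos']),s['grip_width'],s['force']);tool(s,heat(-62,160,290));tool(s,heat(-62,160,183))
E
```

```text
1.7667 [ 0.33  0.23  1.46 -0.    1.46  1.56] [-69.34428085 169.35912594 289.12870883] 0.0006454377123166574 [ 0.79550577 -1.82565419 -0.29497532]
toolx yaw deg 19.13902066080298 z [-4.e-04 -3.e-04 -1.e+00]
shift in tool axes [ 7.3  9.4 -0.9]
toolx yaw deg 19.13902066080298 z [-4.e-04 -3.e-04 -1.e+00]
shift in tool axes [  7.4   9.4 106.1]
```

carry_out(plan=[[0, [4, 0, 21], [0, 0, 0]], [0, [0, 0, 21], [0, 0, 0]], [0, [0, 0, 21], [0, 0, 0]], [0, [0, 0, 21], [0, 0, 0]], [0, [0, 0, 21], [0, 0, 0]], [0, [0, 20, 0], [0, 0, 0]], [0, [0, 15, 0], [0, 0, 0]], [0, [0, 10, 0], [0, 0, 0]], [0, [0, 10, 0], [0, 0, 0]], [0, [0, 10, 0], [0, 0, 0]], [0, [0, 10, 0], [0, 0, 0]], [0, [0, 10, 0], [0, 0, 0]], [0, [0, 0, 0], [0, 0, 0]]])

```text
time_s: 2.85
eef_pos: [457.8, 184.1, 184.5]
ee_rot: [0.0, 0.986, 0.165, 0.0]
force: [-1.1, 1.8, 2.1]
grip_width: -0.001
```

```bash
python3 - <<'E'
from h import *
from rig import ctrl
s=ctrl.sense(); print(s['time_s'],inh(s['eef_pos']),s['force'])
d=ctrl.capture('scene');cv2.imwrite('pics/sc1.png',cv2.resize(d['color'][120:330,200:450],None,fx=3,fy=2.8))
E
```

```text
2.85 [-65.94775637  80.59547179 184.4989928 ] [-1.10728321  1.78588366  2.14366037]
```

View pics/sc1.png

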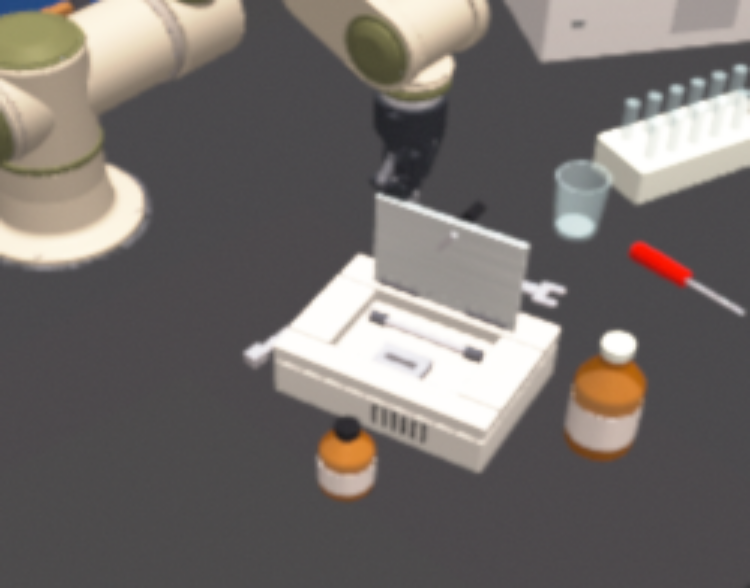

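The fingers are behind the flap at (395,185) and have tipped it to about upright. The wing shows behind it at (480,212). I'll keep pushing.

carry_out(plan=[[0, [0, 10, 0], [0, 0, 0]], [0, [0, 10, 0], [0, 0, 0]], [0, [0, 10, 0], [0, 0, 0]], [0, [0, 10, 0], [0, 0, 0]], [0, [0, 10, 0], [0, 0, 0]], [0, [0, 10, 0], [0, 0, 0]], [0, [0, 10, 0], [0, 0, 0]], [0, [0, 10, 0], [0, 0, 0]], [0, [0, 10, 0], [0, 0, 0]], [0, [0, 0, 0], [0, 0, 0]], [0, [0, 0, -40], [0, 0, 0]], [0, [-20, 0, -30], [0, 0, 0]], [0, [-35, 0, 0], [0, 0, 0]], [0, [-35, 0, 0], [0, 0, 0]], [0, [0, 0, 0], [0, 0, 0]]])

```text
time_s: 4.15
eef_pos: [397.4, 70.6, 254.5]
ee_rot: [0.0, 0.986, 0.166, -0.001]
force: [0.7, 0.0, 1.2]
grip_width: 0.001
```

```bash
python3 - <<'E'
from h import *
from rig import ctrl
s=ctrl.sense(); print(s['time_s'],inh(s['eef_pos']),s['force'])
for n in('scene','top'):
    d=ctrl.capture(n);pickle.dump(d,open(n+'2.pkl','wb'))
    c=d['color'][120:330,200:450] if n=='scene' else d['color'][160:360,120:370]
    cv2.imwrite(f'pics/{n}2.png',cv2.resize(c,None,fx=3,fy=2.8))
E
```

```text
4.15 [-160.10863419   -6.85599977  254.52665648] [0.65300552 0.02304678 1.15667706]
```

View pics/scene2.png

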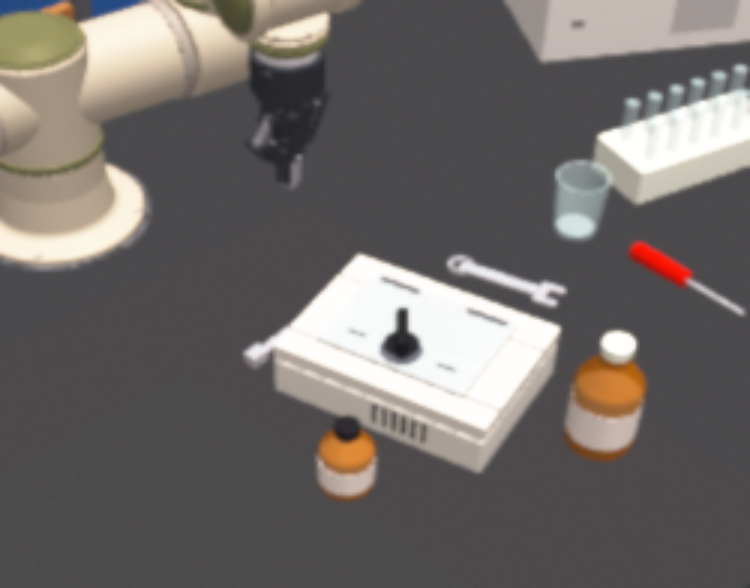

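View pics/top2.png

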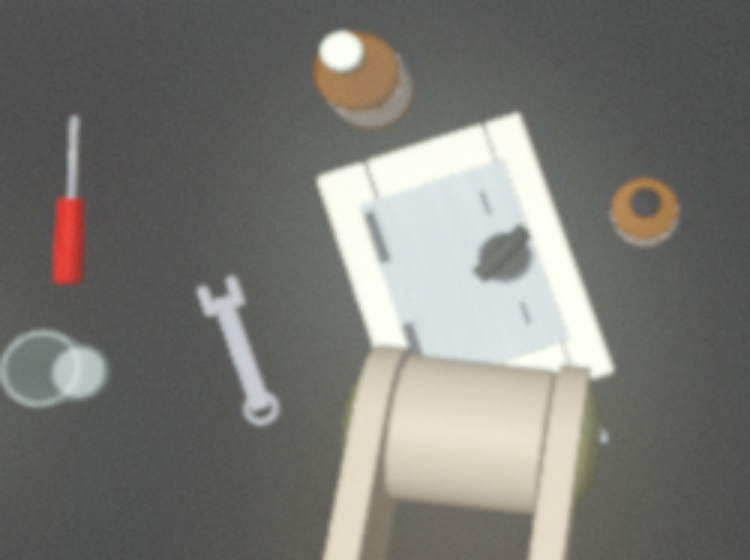

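The flap is shut. In the top view the wing runs from (476,273) to (528,235), with the dashes at (486,202) and (526,313). Next I'll measure its angle and centre.

```bash
python3 - <<'E'
from h import *
exp=heat(0,-40,0); print('expected centre',exp)
for n in('top','scene'):
    d=pickle.load(open(n+'2.pkl','rb'));P=pts(d)
    near=np.hypot(P[...,0]-exp[0],P[...,1]-exp[1])<60
    g=cv2.cvtColor(d['color'],cv2.COLOR_BGR2GRAY)
    m=near&(P[...,2]>118)
    q=P[m]; print(n,m.sum(),'z pct',np.percentile(q[:,2],[5,50,95]).round(1))
    t=q[q[:,2]>128]
    for nm,t in(('all',q),('top',t)):
        if len(t)<8: continue
        c=t[:,:2].mean(0); u,s_,v=np.linalg.svd(t[:,:2]-c,full_matrices=False)
        e=(t[:,:2]-c)@v[0]
        print(nm,len(t),'c',c.round(1),'heater',inh([*c,0]).round(1),'ang rel heater deg',(np.rad2deg(np.arctan2(v[0,1],v[0,0]))-19.1)%180,'len',np.ptp(e).round(1),'wid',np.ptp((t[:,:2]-c)@v[1]).round(1))
    # dark threshold in image, ray at z=140 
    # bar top by intensity
    ys,xs=np.where(near&(g<75)); print('gray dark',len(ys),np.percentile(g[near],[5,20,50]))
    if n=='top':
        for th in(60,70,80):
            ys,xs=np.where(near&(g<th))
            if len(ys)<20: continue
            r=cv2.minAreaRect(np.stack([xs,ys],1).astype(np.float32)); w=ray(d,*r[0],138)
            b=cv2.boxPoints(r); bb=np.array([ray(d,*p,138) for p in b]); 
            print(th,len(ys),r,w.round(1),[inh(p).round(0)[:2].tolist() for p in bb])
    # flap plane check
    fl=(abs((P-C)@XH)<85)&(abs((P-C)@YH-10)<30); print('flap z',np.nanpercentile(P[fl][:,2],[5,50,95]).round(1))
E
```

```text
expected centre [559.58871596  91.70204351   0.        ]
top 153 z pct [125.8 137.9 141.4]
all 153 c [557.6  91.7] heater [ -1.9 -39.4   0. ] ang rel heater deg 118.6383820089699 len 59.0 wid 14.6
top 141 c [558.1  91.9] heater [ -1.4 -39.4   0. ] ang rel heater deg 118.48421554601711 len 59.0 wid 14.7
gray dark 0 [116.45 189.   223.  ]
flap z [92.1 95.9 99.9]
scene 80 z pct [120.7 135.6 141.1]
all 80 c [565.8  86.4] heater [  4.1 -47.    0. ] ang rel heater deg 118.92366051980409 len 68.2 wid 13.3
top 64 c [565.3  87.6] heater [  4.  -45.7   0. ] ang rel heater deg 116.76879948995892 len 68.6 wid 13.1
gray dark 93 [ 46.  135.  237.5]
flap z [91.  95.1 99.1]
```

The bar is 59 x 14.7 mm and its top is at about 139 mm, as given. Its angle is 118.5° (2.07 rad), so it needs +61.5°. I'll grasp with the tool yaw at -42.4°.

```bash
python3 - <<'E'
from h import *
from rig import ctrl
s=ctrl.sense(); tool(s,heat(-0.7,-39.7,200))
E
```

```text
toolx yaw deg 19.07266601283622 z [ 0.0014 -0.     -1.    ]
shift in tool axes [155.6  31.8  55.2]
```

carry_out(plan=[[50, [31, 6.4, 0], [0, 0, 0]], [50, [31, 6.4, 0], [0, 0, 0]], [50, [31, 6.4, 15], [0, 0, 0]], [50, [31, 6.4, 20], [0, 0, 0]], [50, [31, 6.4, 20], [0, 0, 0]], [50, [0, 0, 0], [0, 0, 1.14]], [50, [0, 0, 0], [0, 0, 1.14]], [50, [0, 0, 0], [0, 0, 1.14]], [50, [0, 0, 0], [0, 0, 1.14]], [50, [0, 0, 0], [0, 0, 1.14]], [50, [0, 0, 0], [0, 0, 1.14]], [50, [0, 0, 0], [0, 0, 1.14]], [50, [0, 0, 0], [0, 0, 1.14]], [50, [0, 0, 0], [0, 0, 1.14]], [50, [0, 0, 0], [0, 0, 0]]])

```text
time_s: 5.5
eef_pos: [559.3, 92.0, 198.8]
ee_rot: [0.0, 0.931, -0.364, -0.0]
force: [0.4, -0.4, 0.1]
grip_width: 0.586
```

```bash
python3 - <<'E'
from h import *
from rig import ctrl
s=ctrl.sense(); print(s['time_s'],s['joints'].round(2),inh(s['eef_pos']),s['grip_width'],s['force']);tool(s,heat(-0.7,-39.7,117))
d=ctrl.capture('scene')
cv2.imwrite(f'pics/sc3.png',cv2.resize(d['color'][120:330,200:450],None,fx=3,fy=2.8))
E
```

```text
5.5 [-0.04  0.43  1.42  0.    1.29  2.27] [ -0.19939195 -39.66687073 198.84338224] 0.5858773982011809 [ 0.37312541 -0.42045269  0.09532568]
toolx yaw deg -42.67375307610049 z [-4.e-04  1.e-04 -1.e+00]
shift in tool axes [-0.2  0.4 81.8]
```

View pics/sc3.png

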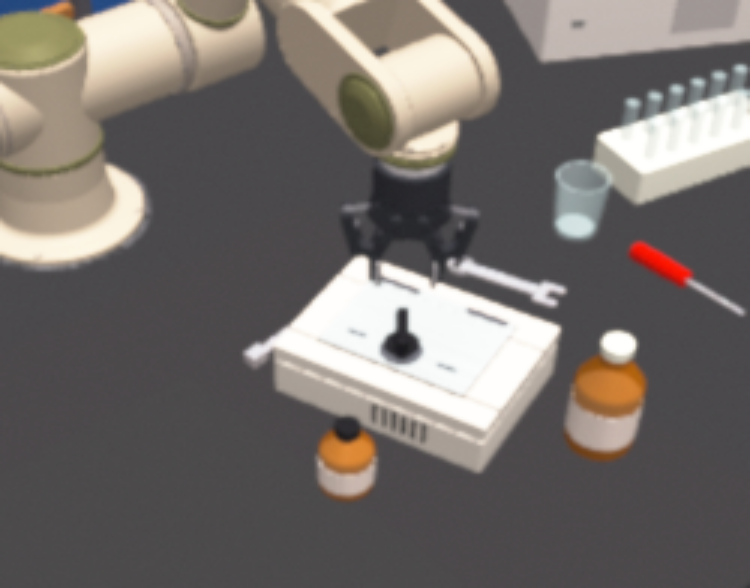

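The jaws at (375,270) and (435,280) straddle the wing at (402,330). I'll descend and grip.

carry_out(plan=[[50, [0, 0, 18], [0, 0, 0]], [50, [0, 0, 18], [0, 0, 0]], [50, [0, 0, 16], [0, 0, 0]], [50, [0, 0, 12], [0, 0, 0]], [50, [0, 0, 10], [0, 0, 0]], [50, [0, 0, 7], [0, 0, 0]], [50, [0, 0, 0], [0, 0, 0]], [10, [0, 0, 0], [0, 0, 0]], [10, [0, 0, 0], [0, 0, 0]], [10, [0, 0, 0], [0, 0, 0]], [10, [0, 0, 0], [0, 0, 0]], [10, [0, 0, 0], [0, 0, 0]], [10, [0, 0, 0], [0, 0, 0]]], grip_force=40)

```text
time_s: 6.63
eef_pos: [559.2, 91.8, 119.3]
ee_rot: [-0.001, 0.932, -0.362, 0.001]
force: [2.0, 3.0, 4.5]
grip_width: 0.151
```

```bash
python3 - <<'E'
from h import *
from rig import ctrl
s=ctrl.sense(); print(s['time_s'],inh(s['eef_pos']),s['grip_width']*85.4,s['force'],s['wrist_torque'])
E
```

```text
6.6333 [ -0.29021906 -39.76389691 119.34329349] 12.8998351918989 [2.04660373 3.02003473 4.49126367] [ 0.56652639 -0.40949166  0.0332676 ]
```

carry_out(plan=[[10, [0, 0, 0], [0, 0, -0.76]], [10, [0, 0, 0], [0, 0, -0.76]], [10, [0, 0, 0], [0, 0, -0.76]], [10, [0, 0, 0], [0, 0, -0.76]], [10, [0, 0, 0], [0, 0, -0.76]], [10, [0, 0, 0], [0, 0, -0.76]], [10, [0, 0, 0], [0, 0, -0.76]], [10, [0, 0, 0], [0, 0, -0.76]], [10, [0, 0, 0], [0, 0, -0.76]], [10, [0, 0, 0], [0, 0, -0.76]], [10, [0, 0, 0], [0, 0, -0.76]], [10, [0, 0, 0], [0, 0, -0.76]], [10, [0, 0, 0], [0, 0, -0.76]], [10, [0, 0, 0], [0, 0, -0.4]], [10, [0, 0, 0], [0, 0, 0]], [10, [0, 0, 0], [0, 0, 0]]])

```text
time_s: 7.97
eef_pos: [559.4, 92.4, 119.3]
ee_rot: [-0.0, 0.986, 0.167, 0.002]
force: [4.7, 6.1, 2.9]
grip_width: 0.158
```

```bash
python3 - <<'E'
from h import *
from rig import ctrl
s=ctrl.sense(); print(s['time_s'],inh(s['eef_pos']),s['grip_width']*85.4,s['force'],s['wrist_torque']);tool(s,s['eef_pos'])
d=ctrl.capture('scene')
cv2.imwrite(f'pics/sc4.png',cv2.resize(d['color'][180:290,270:410],None,fx=5,fy=5,interpolation=cv2.INTER_CUBIC))
E
```

```text
7.9667 [ 8.73196311e-02 -3.92887192e+01  1.19346238e+02] 13.491082938277236 [4.7430955  6.08763663 2.93443577] [ 1.14940758 -0.70855585 -0.00315083]
toolx yaw deg 19.24867354954688 z [ 0.0031  0.0015 -1.    ]
shift in tool axes [0. 0. 0.]
```

View pics/sc4.png

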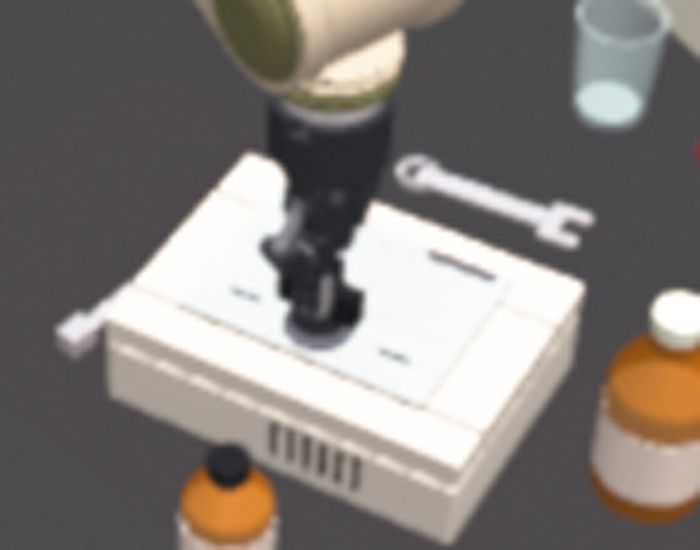

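The wing now looks in line with the dashes at (245,293) and (395,356). I'll push in while gripping.

carry_out(plan=[[10, [0, 0, 0], [0, 0, 0]], [10, [0, 0, 1.5], [0, 0, 0]], [10, [0, 0, 1.5], [0, 0, 0]], [10, [0, 0, 1.5], [0, 0, 0]], [10, [0, 0, 1.5], [0, 0, 0]], [10, [0, 0, 1.5], [0, 0, 0]], [10, [0, 0, 1.5], [0, 0, 0]], [10, [0, 0, 1.5], [0, 0, 0]], [10, [0, 0, 0], [0, 0, 0]]], grip_force=60)

```text
time_s: 8.77
eef_pos: [559.7, 92.4, 110.7]
ee_rot: [-0.0, 0.986, 0.167, 0.002]
force: [-1.2, 5.2, 17.8]
grip_width: 0.149
```

```bash
python3 - <<'E'
from h import *
from rig import ctrl
s=ctrl.sense(); print(s['time_s'],inh(s['eef_pos']),s['grip_width']*85.4,s['force'],s['wrist_torque'])
E
```

```text
8.7667 [  0.30389233 -39.32787848 110.65353676] 12.719829708338137 [-1.16629044  5.21704594 17.76574033] [1.1460687  0.32379307 0.06033169]
```

carry_out(plan=[[10, [0, 0, 1], [0, 0, 0]], [10, [0, 0, 1], [0, 0, 0]], [10, [0, 0, 0], [0, 0, 0]]])

```text
time_s: 9.02
eef_pos: [559.9, 92.4, 110.4]
ee_rot: [-0.0, 0.986, 0.167, 0.003]
force: [-7.0, 6.1, 32.2]
grip_width: 0.151
```

Firm stop after about 9 mm. I'll release, rise, swing clear and look.

carry_out(plan=[[10, [0, 0, -2], [0, 0, 0]], [50, [0, 0, 0], [0, 0, 0]], [50, [0, 0, 0], [0, 0, 0]], [50, [0, 0, 0], [0, 0, 0]], [50, [0, 0, 0], [0, 0, 0]], [50, [0, 0, -20], [0, 0, 0]], [50, [0, 0, -40], [0, 0, 0]], [50, [0, 0, -40], [0, 0, 0]], [50, [-40, 0, 0], [0, 0, 0]], [50, [-40, 0, 0], [0, 0, 0]], [50, [-40, 0, 0], [0, 0, 0]], [50, [-40, 0, 0], [0, 0, 0]], [50, [0, 0, 0], [0, 0, 0]]])

```text
time_s: 10.1
eef_pos: [401.6, 38.4, 206.9]
ee_rot: [-0.0, 0.986, 0.167, -0.003]
force: [0.4, -0.5, -1.3]
grip_width: 0.584
```

```bash
python3 - <<'E'
from h import *
from rig import ctrl
s=ctrl.sense(); print(s['time_s'],inh(s['eef_pos']),s['force'])
exp=heat(0,-40,0)
for n in('scene','top'):
    d=ctrl.capture(n);pickle.dump(d,open(n+'5.pkl','wb'))
    c=d['color'][180:300,260:420] if n=='scene' else d['color'][160:360,120:370]
    cv2.imwrite(f'pics/{n}5.png',cv2.resize(c,None,fx=4.5 if n=='scene' else 3,fy=4.5 if n=='scene' else 2.8,interpolation=cv2.INTER_CUBIC))
    P=pts(d);near=np.hypot(P[...,0]-exp[0],P[...,1]-exp[1])<45
    for src,lab in((P,'now'),(pts(pickle.load(open(n+'2.pkl','rb'))),'before')):
        nr=np.hypot(src[...,0]-exp[0],src[...,1]-exp[1])<45
        q=src[nr&(src[...,2]>112)];print(n,lab,len(q),np.percentile(q[:,2],[50,75,90]).round(1))
        c=q[:,:2].mean(0);v=np.linalg.svd(q[:,:2]-c,full_matrices=False)[2]
        print(inh([*c,0]).round(1),(np.rad2deg(np.arctan2(v[0,1],v[0,0]))-19.1+90)%180-90,np.ptp((q[:,:2]-c)@v[0]))
        fl=(abs((src-C)@XH)<85)&(abs((src-C)@YH-10)<30); print('flap z',np.nanmedian(src[fl][:,2]).round(1))
E
```

```text
10.1 [-166.73948442  -38.71518285  206.87309051] [ 0.40763576 -0.45931614 -1.25863134]
scene now 115 [125.4 127.9 130.1]
[  3.2 -44.4   0. ] 0.6901129934154113 62.06545117303561
flap z 94.9
scene before 91 [134.8 137.6 139.7]
[  5. -49.   0.] -60.81167845986205 68.17603539349795
flap z 95.1
top now 135 [129.5 131.5 132.8]
[ -2.2 -39.6   0. ] 0.13193073426546675 59.430540703678965
flap z 96.0
top before 182 [137.  139.4 140.4]
[ -2.4 -39.4   0. ] -61.347232889856656 59.04719425120675
flap z 95.9
```

View pics/scene5.png

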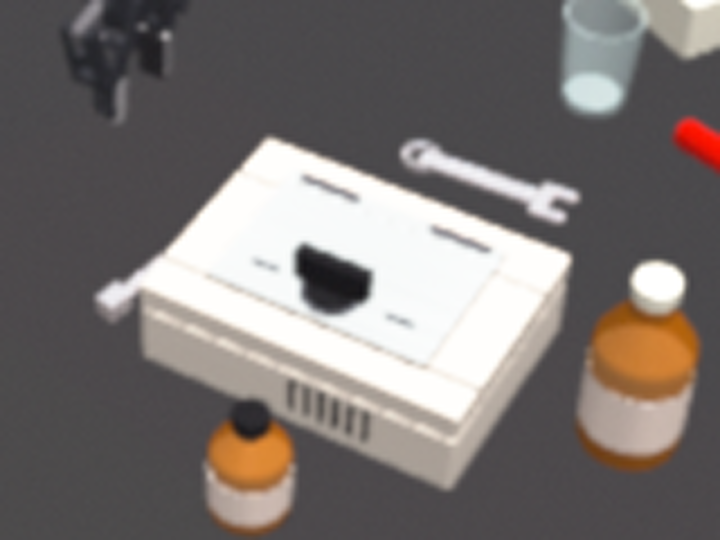

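View pics/top5.png

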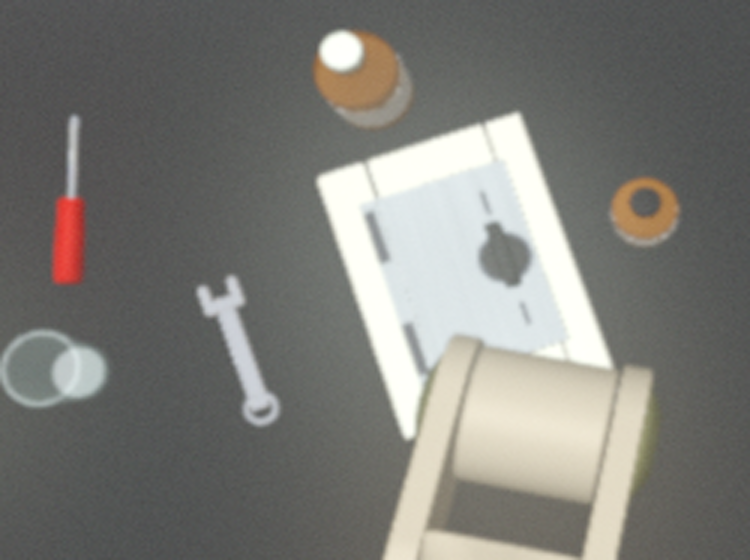

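The wing is aligned (0.1° to 0.7°) and 7.5 to 9.5 mm lower, depending on the view. That is too close to the 8 mm limit, so I'll press down on its top with shut fingers to be sure.

```bash
python3 - <<'E'
from h import *
from rig import ctrl
s=ctrl.sense(); tool(s,heat(0,-39.7,133.5))
E
```

```text
toolx yaw deg 19.15388521329595 z [ 7.e-04 -3.e-04 -1.e+00]
shift in tool axes [161.5  -0.5  74.9]
```

carry_out(plan=[[0, [40, 0, 0], [0, 0, 0]], [0, [40, 0, 0], [0, 0, 0]], [0, [40, 0, 0], [0, 0, 0]], [0, [41, 0, 0], [0, 0, 0]], [0, [0, 0, 0], [0, 0, 0]], [0, [0, 0, 0], [0, 0, 0]], [0, [0, 0, 20], [0, 0, 0]], [0, [0, 0, 20], [0, 0, 0]], [0, [0, 0, 18], [0, 0, 0]], [0, [0, 0, 10], [0, 0, 0]], [0, [0, 0, 4], [0, 0, 0]], [0, [0, 0, 2], [0, 0, 0]], [0, [0, 0, 0], [0, 0, 0]]])

```text
time_s: 11.28
eef_pos: [559.7, 91.8, 134.6]
ee_rot: [0.0, 0.986, 0.167, 0.0]
force: [0.3, -0.9, 0.4]
grip_width: 0.003
```

carry_out(plan=[[0, [0, 0, 1], [0, 0, 0]], [0, [0, 0, 1], [0, 0, 0]], [0, [0, 0, 1], [0, 0, 0]], [0, [0, 0, 1], [0, 0, 0]], [0, [0, 0, 1], [0, 0, 0]], [0, [0, 0, 0], [0, 0, 0]]])

```text
time_s: 11.78
eef_pos: [559.8, 91.9, 130.0]
ee_rot: [0.0, 0.986, 0.167, 0.001]
force: [-2.5, 0.1, 6.9]
grip_width: 0.004
```

carry_out(plan=[[0, [0, 0, 1], [0, 0, 0]], [0, [0, 0, 1], [0, 0, 0]], [0, [0, 0, 0], [0, 0, 0]]])

```text
time_s: 12.03
eef_pos: [560.2, 91.9, 129.7]
ee_rot: [0.0, 0.986, 0.167, 0.001]
force: [-5.8, -0.1, 18.9]
grip_width: -0.002
```

Hard stop with the tips at 129.7 mm; the wing top should be at 130 mm when home. I'll retreat and check.

carry_out(plan=[[0, [0, 0, -10], [0, 0, 0]], [0, [0, 0, -30], [0, 0, 0]], [0, [0, 0, -40], [0, 0, 0]], [0, [-40, 0, 0], [0, 0, 0]], [0, [-40, 0, 0], [0, 0, 0]], [0, [-40, 0, 0], [0, 0, 0]], [0, [-40, 0, 0], [0, 0, 0]], [0, [0, 0, 0], [0, 0, 0]], [0, [0, 0, 0], [0, 0, 0]]])

```text
time_s: 12.78
eef_pos: [407.6, 38.9, 207.7]
ee_rot: [0.0, 0.986, 0.166, 0.001]
force: [0.9, -1.2, 0.6]
grip_width: -0.0
```

```bash
python3 - <<'E'
from h import *
from rig import ctrl
s=ctrl.sense(); print(s['time_s'],inh(s['eef_pos']),s['force'])
exp=heat(0,-40,0)
for n in('scene','top'):
    d=ctrl.capture(n);pickle.dump(d,open(n+'6.pkl','wb'));cv2.imwrite(f'pics/{n}6.png',d['color'])
    P=pts(d)
    q=P[(np.hypot(P[...,0]-exp[0],P[...,1]-exp[1])<45)&(P[...,2]>112)];print(n,len(q),np.percentile(q[:,2],[50,75,90]).round(1))
    c=q[:,:2].mean(0);v=np.linalg.svd(q[:,:2]-c,full_matrices=False)[2]
    print(inh([*c,0]).round(1),(np.rad2deg(np.arctan2(v[0,1],v[0,0]))-19.1+90)%180-90)
    fl=(abs((P-C)@XH)<85)&(abs((P-C)@YH-10)<30); print('flap z',np.nanmedian(P[fl][:,2]).round(1))
E
```

```text
12.7833 [-160.86764136  -40.1819406   207.65208652] [ 0.85013454 -1.19682258  0.61651218]
scene 116 [124.9 128.9 131. ]
[  2.9 -44.6   0. ] 0.3012651166436342
flap z 94.7
top 134 [129.4 130.7 132.1]
[ -1.9 -39.5   0. ] -0.05191170687049862
flap z 95.9
```

View pics/scene6.png

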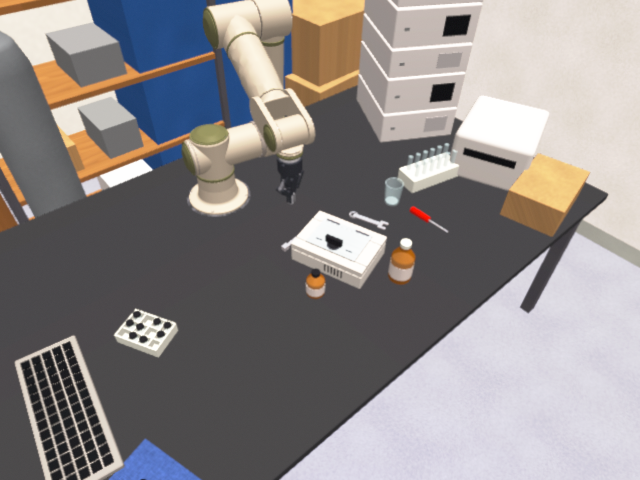

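The flap is shut, the wing at (334,241) is in line and down, the bottles and tools look unmoved, and the arm is clear.

```bash
python3 -c "
from rig import ctrl
print(ctrl.finish_job())"
```

```text
the job is handed in; nothing more can be done
None
```

I pushed the flap past its snap point with the shut fingers and it sprang closed. I then gripped the wing, turned it about +61.5° into line with its marks, pushed it in, and pressed once more on its top.

- **Flap:** its face measured 95.9 mm (top view) and 94.7 mm (scene view) above the bench, against 96 mm when shut.
- **Alignment:** the wing was within about 0.3° of the slot line in both views.
- **Push-in depth:** the final press came to a hard stop at 19 N with the fingertips at 129.7 mm, against 130 mm for the wing top when home. The camera depths were less certain. After the first push they put the drop at 7.5 to 9.5 mm, which is why I pressed again; afterwards the median wing height was 129.4 mm (top view) and 124.9 mm (scene view).
- **Other objects:** they looked unmoved in the last picture; I did not measure their positions. The arm was clear at hand-in, at about 12.9 s of the 48 s allowed.

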